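# Sweep the drawer-top deck clear and lower its cover

## Robot

A 7-joint arm with a two-finger parallel gripper is mounted at the origin on the work surface. World frame = base frame: x ahead of the robot, y to its left, z up, the work surface at z = 0. Lengths are in m, angles in rad, forces in N, time in s.
With the tool pointing down it reaches from about 0.4 to 0.85 m from the base axis. Payload 10.4 kg.
Tool frame: the origin (TCP) lies at the very end of the fingers, on their centre line; the grasp point (between the pads) lies 19 mm behind it; z points along the fingers, y is the direction in which the jaws open and shut (so a half turn about z gives the same grasp; the last joint's range is limited). The gripper opens to 85 mm and grips with 20 to 120 N. Pads are 22 mm wide; open, the fingers measure 114 mm over their backs; the gripper's body (76 mm by 85 mm) begins 54 mm behind the grasp point. The pads swing forward as they close: fully open they stand 13 mm farther back than shut.
Start: joints at [-1.154, 0.332, -0.065, 1.46, 0.022, 1.35, -0.088], TCP at [0.266, 0.566, 0.231] pointing down, gripper open.
Joint ranges: [-2.6, 2.6], [-0.5, 2.12], [-1.47, 1.34], [0.16, 2.42], [-1.27, 4.41], [0.06, 2.06], [-2.6, 2.6]. Speed limits (rad/s): [2.22, 2.22, 2.79, 2.79, 3.14, 3.14, 3.14].

## Interface

Orientations are given as a unit quaternion [x, y, z, w].
In Python, from workcell import get_obs, camera, camera_info, hand_in gives the robot as it stands.
- The arm moves only by the tool move_arm, never from a script. Its argument "moves" is a list of rows, each a list of 3 entries, a list of its own where there are three numbers: the shift along the tool's x, y, z in units of 25 mm (1.0 is 25 mm), then the turn, a rotation vector about the tool's x, y, z in degrees, then the opening, from 0 (shut) to 1 (fully open). A call has 1 to 5 rows; each row shifts and turns the commanded pose from where the row before left it, along the tool's axes as they then stand; what a row does not reach is not made up. A row lasts 1/8 s, in which the tool goes at most 62.5 mm and 10.7 degrees, less where a joint would pass 70% of its speed; a pose out of reach is approached as far as the arm can. A call is refused whole if a number of a shift passes 1 or a number of a turn 10.7, either way. A call with a gripper value outside its range is refused whole. The fingers move at their own pace and stop on an object; "squeeze" is the grip in N (left out, the last holds). Time passes only in rows, so rows that do not move let the fingers close. It gives the time, the measured TCP pose, the force and the opening at its end, in the units of the state.
- get_obs(): the state, without advancing time (a new reading comes with each control period).
- camera(name): name is "side" or "top"; returns the picture (480x640x3 uint8, red, green, blue); there is no depth.
- camera_info(name): a dict with "fx", "fy", "cx", "cy" (pixels), "origin" and "rotation" of the camera in the world. Camera axes: x right, y down, z forward; pixel columns grow to the right and rows downward; lengths in m; the calibration is good to about 2 mm. A picture is of the moment at which its call begins. camera_info takes no time and is no camera call.
- hand_in(): hands the job in, once; it reports no verdict.
The state is a dict: "clock": time; "joint_pos": joint angles; "joint_velocities": joint speeds; "tau": joint torques, N m; "position": TCP position; "ee_rot": TCP orientation; "ft_force": force on the tool from outside, world axes, zero at the start; "torque": the same for the moment, N m; "grip_width": opening from 0.0 (shut) to 1.0 (fully open).
Only numpy, scipy, OpenCV 4.12 (cv2) and the standard library are available. Lean on these libraries where they do the work, as an engineer would, in place of code of your own. Each camera call takes 0.05 s, during which the arm holds its last target. There are 200 camera calls.

## Task

Use the wooden scraper block to sweep the three pot shards off the deck on top of the drawer stack, over its open front edge, into the partly open upper tray. Stand the scraper back upright on its cork mat and then lower the hinged cover gently until it is fully closed on the deck. Do not touch the shards with the gripper, and leave everything else where it is.

Things in the scene. Friction and masses are not known exactly. Their poses are not given: they have to be found in the camera images.
- unit: White stack of two drawers, fixed, 220 (own x) x 172 (y) x 118 mm high. Origin: centre of underside; front is -x. Top is a flat deck 112 mm above the origin, with 6 mm high rims at the back (inner face x = +105 mm) and sides (inner faces y = +-80 mm); the front edge, x = -110 mm, has no rim and ends above the tray. The cover is hinged along the +y side and leans over the deck.
- lid (a joint): Angle of the flat grey cover (rad): 0 = closed, flat on the rims; larger = more open. Starts 0.98 to 1.1, overhanging the deck; stop at 1.15, so it cannot be opened out of the way. A stiff hinge holds it at any angle; 1 to 4 N on its outer face near the free edge closes it.
- lid_hinge (a point): Hinge axis at mid length (axis along the stack's x): stack's own x = 0, y = +82, z = 118 mm. Cover: 216 mm along the hinge, 168 mm from hinge to free edge, plate 5 mm thick (outer face 5 mm above the axis when closed). On its inner face, 35 to 150 mm from the hinge, a stiffening panel 5 mm thick.
- lid_tab (a point): Outer face of the cover's thumb tab, 178 mm from the hinge axis at mid length; tab 70 mm long along the edge, 5 mm thick, reaching 189 mm from the hinge. Axes turn with the cover: z is the outer face's normal, -y points from hinge to free edge.
- tray (a joint): How far the upper tray is pulled out (m); starts 0.09 to 0.115. It slides stiffly.
- tray_in (a point): On the tray's inner floor at the middle of its front wall's inner face; axes as the stack's. Grey tray, inside 144 mm wide (y = +-72), running 182 mm back (+x), walls 42 mm above this floor; rim 9 mm below the deck surface. 80 to 110 mm of its inside shows in front of the deck's front edge.
- shard_a: Loose terracotta shard (front one, nearest the tray), about 62 x 30 x 12 mm, 45 g, lying flat on the deck. Origin: about the middle of its underside; x is its long axis, z its thickness.
- shard_b: Loose terracotta shard (rear one, away from the hinge), about 62 x 30 x 12 mm, 45 g, lying flat on the deck. Origin: about the middle of its underside; x is its long axis, z its thickness.
- shard_c: Loose terracotta shard (rear one on the hinge side, below the cover), about 62 x 30 x 12 mm, 45 g, lying flat on the deck. Origin: about the middle of its underside; x is its long axis, z its thickness.
- scraper: Loose wooden scraper block, 110 g. Base 130 mm long (own y) x 34 mm (own x) x 14 mm high, with an upright grip in the middle, 56 mm long (y) x 20 mm thick (x), up to 60 mm above the underside. Origin: centre of the underside. Stands on the cork mat.
- mat: Fixed thin cork mat, 100 mm (own x) x 180 mm (own y) x 4 mm, the scraper's place. Origin: centre of its underside on the bench.
- awl: Bystander: awl with a turned wooden handle, 170 mm long along its y, 32 mm high, lying beside the mat.
- tweezers: Bystander: steel tweezers, 125 mm long along its y, 9 mm high, lying beside the mat.
- dish: Bystander: small glass dish, 84 mm across, 30 mm high. Origin: centre of its underside.
- funnel: Bystander: blue funnel standing mouth down, 90 mm across, 88 mm high. Origin: centre of its underside.
- pot: Bystander: small terracotta pot, 80 mm across, 70 mm high. Origin: centre of its underside.
- bottle: Bystander: brown glass bottle, 60 mm across, 160 mm high, behind the stack. Origin: centre of its underside.
- spool: Bystander: wooden spool, 56 mm across, 42 mm high. Origin: centre of its underside.

How it is judged:
By the outcome, as a careful person would: the job done as asked, in the order asked, and still so for the second after the job is handed in, with the robot touching nothing.
It also fails if it takes over 61 s, if anything falls off the work surface, if the arm or the gripper's body presses on something with over 40 N, if the wrist force passes 120 N, or if a joint passes its speed limit or range.

## Working session

There is one attempt and no reset: what is moved stays moved. The work goes in short steps, Python scripts to look and compute and a tool call to move; the robot and the scene stay as the last step left them, time stands still between calls to the robot, and variables do not carry over. Pictures are saved under pics/ and viewed, about 8 in all and at most 12, crops included, and the job is handed in when it is done.

Besides the shell and the picture viewer there is one more tool, called after "Emit:" as a command line: name --argument value ..., lists and objects as JSON in quotes. move_arm: Moves the arm, as the interface text tells. Its arguments: {"type":"object","properties":{"moves":{"type":"array","items":{"type":"array"}},"squeeze":{"type":"number"}},"required":["moves"]}

```bash
ls; mkdir -p pics; python3 - <<'E'
from workcell import *
import cv2
for n in("side","top"):
    cv2.imwrite(f"pics/{n}0.png",camera(n)[:,:,::-1]); print(n,camera_info(n))
print(get_obs())
E
```

```text
pics
side {'fx': 586.3683018917068, 'fy': 586.3683018917068, 'cx': 320.69620496968236, 'cy': 244.36809492272144, 'origin': array([0.46402054, 0.80699248, 1.06484865]), 'rotation': array([-0.04261652,  0.93044397, -0.36335148,  0.02082194])}
top {'fx': 579.1922567296701, 'fy': 579.1922567296701, 'cx': 314.8167838816214, 'cy': 234.42113691823073, 'origin': array([ 0.41037504, -0.06459652,  1.35569463]), 'rotation': array([-0.69748222,  0.71414038, -0.03979998,  0.04402312])}
{'clock': 0.1, 'joint_pos': array([-1.15360977,  0.33281219, -0.06470275,  1.46084584,  0.02160343,
        1.34986725, -0.088494  ]), 'joint_velocities': array([ 0.00033342, -0.00102007, -0.00039924, -0.00333684,  0.00088625,
       -0.00058347, -0.00095189]), 'tau': array([ 9.95249065e-04, -6.26744056e+01,  4.90408740e-02, -3.92428493e+01,
        1.64236670e-02,  7.00495031e-03, -4.20750325e-05]), 'position': array([0.26595637, 0.56523639, 0.23059878]), 'ee_rot': array([ 2.18111609e-01,  9.75923636e-01, -6.09184368e-04, -1.07214397e-04]), 'ft_force': array([ 0.47300141, -0.04232767, -0.11462201]), 'torque': array([ 0.00585204, -0.04251777,  0.03740317]), 'grip_width': 1.0006006681121615}
```

View pics/side0.png

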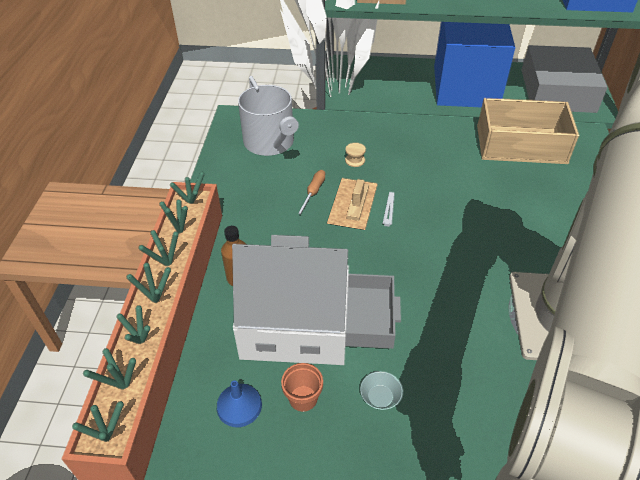

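View pics/top0.png

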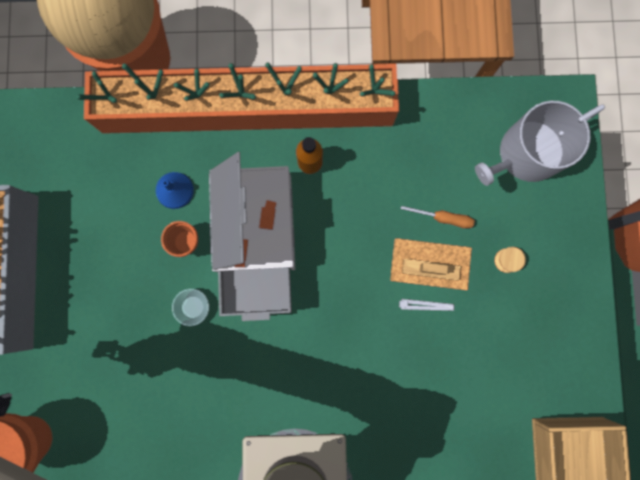

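The side view shows the stack at about (290,300), the cover tilted over the deck, and the scraper at (357,200) on the mat. In the top view the stack is at (250,220), the tray at (255,290), the scraper at (432,267), one shard at (267,215) and another partly visible at (243,252). I'll enlarge this region.

```bash
cat > h.py <<'E'
import numpy as np, cv2
from scipy.spatial.transform import Rotation as R
from workcell import *
def ray(n,px):
    c=camera_info(n); px=np.atleast_2d(np.array(px,float))
    d=np.c_[(px[:,0]-c['cx'])/c['fx'],(px[:,1]-c['cy'])/c['fy'],np.ones(len(px))]
    return c['origin'],R.from_quat(c['rotation']).apply(d)
def onz(n,px,z):
    o,d=ray(n,px); return o+d*((z-o[2])/d[:,2])[:,None]
def proj(n,P):
    c=camera_info(n); q=R.from_quat(c['rotation']).inv().apply(np.atleast_2d(P)-c['origin'])
    return np.c_[q[:,0]/q[:,2]*c['fx']+c['cx'],q[:,1]/q[:,2]*c['fy']+c['cy']]
E
python3 - <<'E'
import cv2
a=cv2.imread('pics/top0.png')[140:330,190:320]; b=cv2.imread('pics/top0.png')[200:320,370:540]
A=cv2.resize(a,None,fx=3,fy=3,interpolation=cv2.INTER_CUBIC); B=cv2.resize(b,None,fx=2.4,fy=2.4,interpolation=cv2.INTER_CUBIC)
import numpy as np
o=np.zeros((600,800,3),np.uint8); o[:570,:390]=A; o[:B.shape[0],390:390+B.shape[1]]=B[:, :410]
cv2.imwrite('pics/c1.png',o)
E
```

```text
(no output)
```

View pics/c1.png

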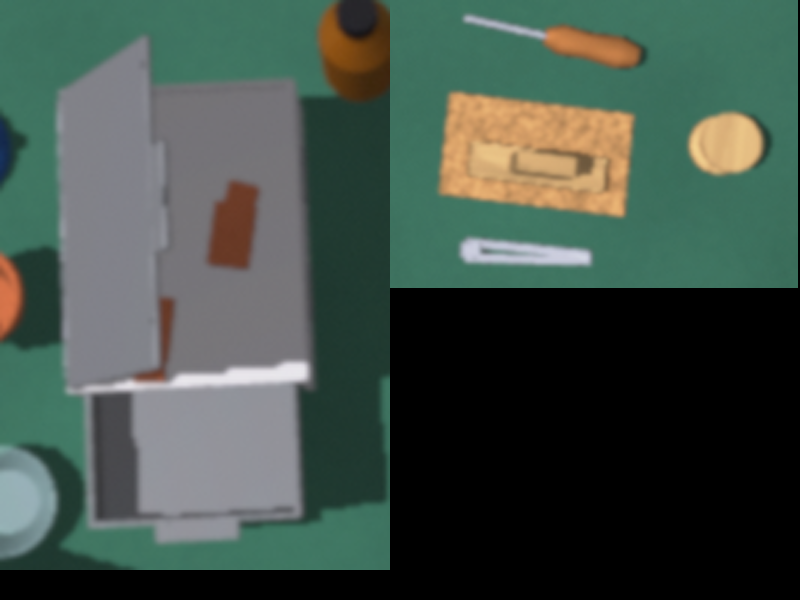

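The crop shows the deck with its rear-right corner at crop (295,80) and front-right corner at (308,365). Shard B is at (233,225), the edge of shard A at (160,340), and the tray spans about (90..300,390..520). Shard C is hidden under the cover. The mat corners are (449,93), (634,114), (625,216) and (439,194).

```bash
python3 - <<'E'
from h import *
np.set_printoptions(precision=4,suppress=True)
A=lambda l:np.array(l,float)/3+[190-.33,140-.33]
B=lambda l:(np.array(l,float)-[390,0])/2.4+[370-.3,200-.3]
print('rim BR,FR @.118');print(onz('top',A([[295,80],[308,362]]),.118))
print('rim BL(hinge) ',onz('top',A([[58,90],[67,390]]),.118))
print('tray front corners outer @.103',onz('top',A([[90,524],[301,517]]),.103))
m=onz('top',B([[449,93],[634,114],[625,216],[439,194]]),.004);print('mat',m,m.mean(0))
e=m[1]-m[0];print(np.linalg.norm(m[1]-m[0]),np.linalg.norm(m[3]-m[0]),np.degrees(np.arctan2(e[1],e[0])))
s=onz('top',B([[469,140],[607,158],[605,193],[470,177]]),.018);print('scr',s,s.mean(0))
g=onz('top',B([[513,150],[577,155],[576,178],[512,172]]),.064);print('grip top',g,g.mean(0))
print('shard b',onz('top',A([[225,182],[258,186],[248,268],[208,264]]),.124))
print('shard a vis',onz('top',A([[162,298],[174,300],[165,380],[135,378]]),.124))
print('lid free edge px', proj('top',[[.5,.1,.2]]))
# side: lid far corners
im=cv2.imread('pics/side0.png')[215:385,215:415]
cv2.imwrite('pics/c2.png',cv2.resize(im,None,fx=4,fy=3.5,interpolation=cv2.INTER_CUBIC)[:595])
E
```

```text
rim BR,FR @.118
[[ 0.709  -0.0038  0.118 ]
 [ 0.5032 -0.0095  0.118 ]]
rim BL(hinge)  [[0.7059 0.1688 0.118 ]
 [0.4873 0.1628 0.118 ]]
tray front corners outer @.103 [[ 0.392   0.1492  0.103 ]
 [ 0.3935 -0.0018  0.103 ]]
mat [[ 0.5575 -0.2445  0.004 ]
 [ 0.5326 -0.4238  0.004 ]
 [ 0.4339 -0.4097  0.004 ]
 [ 0.4593 -0.231   0.004 ]] [ 0.4959 -0.3273  0.004 ]
0.1810157968322237 0.09913118703741822 -97.90834299337581
scr [[ 0.51   -0.2601  0.018 ]
 [ 0.4896 -0.3919  0.018 ]
 [ 0.4561 -0.3882  0.018 ]
 [ 0.4744 -0.2596  0.018 ]] [ 0.4825 -0.325   0.018 ]
grip top [[ 0.4963 -0.2939  0.064 ]
 [ 0.4903 -0.353   0.064 ]
 [ 0.469  -0.351   0.064 ]
 [ 0.4759 -0.292   0.064 ]] [ 0.4829 -0.3225  0.064 ]
shard b [[0.6339 0.0475 0.124 ]
 [0.6304 0.0238 0.124 ]
 [0.5711 0.0319 0.124 ]
 [0.5747 0.0605 0.124 ]]
shard a vis [[0.551  0.0936 0.124 ]
 [0.5494 0.0851 0.124 ]
 [0.4924 0.092  0.124 ]
 [0.4943 0.1133 0.124 ]]
lid free edge px [[235.7929 260.2225]]
```

View pics/c2.png

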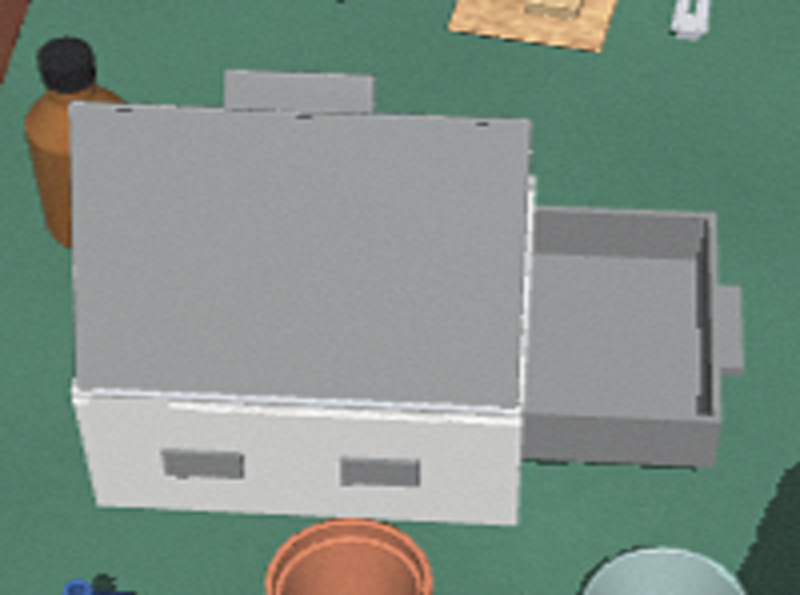

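The enlarged side view shows the stack's +y wall with bottom corners at crop (97,505) and (517,523). The cover's free-edge corners are at (72,102) and (530,121), and the tray's front-wall corners are at (716,213) and (718,465).

```bash
python3 - <<'E'
from h import *
np.set_printoptions(precision=4,suppress=True)
A=lambda l:np.array(l,float)/3+[190-.33,140-.33]
S=lambda l:np.array(l,float)/[4,3.5]+[215-.4,215-.4]
b=onz('side',S([[97,505],[517,523]]),0.);print('base +y side',b, np.linalg.norm(b[1]-b[0]), np.degrees(np.arctan2(*(b[0]-b[1])[1::-1])))
t=onz('side',S([[74,388],[522,410]]),.118);print('top +y',t,np.linalg.norm(t[1]-t[0]), np.degrees(np.arctan2(*(t[0]-t[1])[1::-1])))
tr=onz('side',S([[716,213],[718,420],[534,207],[520,417]]),.103);print('tray outer rim',tr)
ti=onz('side',S([[703,218],[703,412]]),.103)
print('tray handle/inner',ti)
def tri(a,b):
    o1,d1=ray('top',a);o2,d2=ray('side',b);d1=d1[0];d2=d2[0]
    s=np.linalg.lstsq(np.c_[d1,-d2],o2-o1,rcond=None)[0];p,q=o1+s[0]*d1,o2+s[1]*d2
    return (p+q)/2,np.linalg.norm(p-q)
print('lid back',tri(A([148,37]),S([72,102])));print('lid front',tri(A([158,372]),S([530,121])))
print('BR corner?',)
E
```

```text
base +y side [[0.7051 0.1701 0.    ]
 [0.4851 0.1627 0.    ]] 0.22009002175850953 1.9352091457665368
top +y [[0.7038 0.1675 0.118 ]
 [0.4852 0.1627 0.118 ]] 0.21859035547743635 1.268875147356319
tray outer rim [[0.3924 0.0005 0.103 ]
 [0.3899 0.1506 0.103 ]
 [0.489  0.0043 0.103 ]
 [0.4862 0.1572 0.103 ]]
tray handle/inner [[0.3992 0.0051 0.103 ]
 [0.3972 0.1459 0.103 ]]
lid back (array([0.7045, 0.0834, 0.2623]), np.float64(0.0007611796162746343))
lid front (array([0.4894, 0.0787, 0.2625]), np.float64(0.0020730315532910084))
BR corner?
```

Emit:
move_arm --moves '[[[0,0,-1],[0,0,10.4],0.6],[[0,0,-1],[0,0,10.4],0.6],[[0,0,-1],[0,0,10.4],0.6],[[0,0,-1],[0,0,10.4],0.6],[[0,0,0],[0,0,10.4],0.6]]'

```text
clock: 0.72
position: [0.2663, 0.5661, 0.3333]
ee_rot: [0.626, 0.78, 0.001, -0.0]
ft_force: [0.8, -1.0, -0.7]
grip_width: 0.602
```

Emit:
move_arm --moves '[[[0,0,0],[0,0,10.4],0.6],[[0,0,0],[0,0,10.4],0.6],[[-1,0.8,0],[0,0,0],0.6],[[-1,0.8,0],[0,0,0],0.6],[[-1,0.8,0],[0,0,0],0.6]]'

```text
clock: 1.35
position: [0.3154, 0.4819, 0.3309]
ee_rot: [0.755, 0.656, -0.0, 0.0]
ft_force: [-0.1, 1.1, 0.4]
grip_width: 0.598
```

Emit:
move_arm --moves '[[[-1,0.8,0],[0,0,0],0.6],[[-1,0.8,0],[0,0,0],0.6],[[-1,0.8,0],[0,0,0],0.6],[[-1,0.8,0],[0,0,0],0.6],[[-1,0.8,0],[0,0,0],0.6]]'

```text
clock: 1.98
position: [0.397, 0.3442, 0.331]
ee_rot: [0.755, 0.656, -0.0, -0.0]
ft_force: [0.3, 0.3, 0.4]
grip_width: 0.596
```

Emit:
move_arm --moves '[[[-1,0.25,0],[0,0,0],0.6],[[-1,0.25,0],[0,0,0],0.6],[[-1,0.25,0],[0,0,0],0.6],[[-1,0.25,0],[0,0,0],0.6],[[-1,0.25,0],[0,0,0],0.6]]'

```text
clock: 2.6
position: [0.4102, 0.2155, 0.3314]
ee_rot: [0.755, 0.656, 0.0, -0.0]
ft_force: [0.4, -0.1, 0.2]
grip_width: 0.601
```

Emit:
move_arm --moves '[[[-1,0.25,0],[0,0,0],0.6],[[-1,0.25,0],[0,0,0],0.6],[[-1,0.25,0],[0,0,0],0.6],[[-1,0.25,0],[0,0,0],0.6],[[-1,0.25,0],[0,0,0],0.6]]'

```text
clock: 3.22
position: [0.4236, 0.0874, 0.3313]
ee_rot: [0.755, 0.656, 0.0, -0.0]
ft_force: [-0.3, 0.1, -0.4]
grip_width: 0.596
```

Emit:
move_arm --moves '[[[-1,0.25,0],[0,0,0],0.6],[[-1,0.25,0],[0,0,0],0.6],[[-1,0.25,0],[0,0,0],0.6],[[-1,0.25,0],[0,0,0],0.6],[[-1,0.25,0],[0,0,0],0.6]]'

```text
clock: 3.85
position: [0.4369, -0.0407, 0.3312]
ee_rot: [0.755, 0.656, 0.0, -0.0]
ft_force: [0.7, -0.8, 0.2]
grip_width: 0.601
```

Emit:
move_arm --moves '[[[-1,0.25,0],[0,0,0],0.6],[[-1,0.25,0],[0,0,0],0.6],[[-1,0.25,0],[0,0,0],0.6],[[-1,0.25,0],[0,0,0],0.6],[[-1,0.25,0],[0,0,0],0.6]]'

```text
clock: 4.47
position: [0.4503, -0.1687, 0.3312]
ee_rot: [0.755, 0.656, 0.0, -0.0]
ft_force: [0.1, 0.3, -0.7]
grip_width: 0.601
```

Emit:
move_arm --moves '[[[-1,0.25,0],[0,0,0],0.6],[[-1,0.25,0],[0,0,0],0.6],[[-1,0.25,0],[0,0,0],0.6],[[-1,0.25,0],[0,0,0],0.6],[[-1,0.25,0],[0,0,0],0.6]]'

```text
clock: 5.1
position: [0.464, -0.2965, 0.3313]
ee_rot: [0.754, 0.656, 0.0, -0.0]
ft_force: [0.1, 0.3, -1.2]
grip_width: 0.6
```

Emit:
move_arm --moves '[[[-1,0.25,1],[0,7,0],0.6],[[-1,0.25,1],[0,7,0],0.6],[[-1,0.25,1],[0,7,0],0.6],[[0,0,1],[0,7,0],0.6],[[0,0,1],[0,7,0],0.6]]'

```text
clock: 5.72
position: [0.4759, -0.3423, 0.2026]
ee_rot: [0.72, 0.625, 0.228, -0.197]
ft_force: [-0.5, 0.4, 0.6]
grip_width: 0.598
```

```bash
cat >> h.py <<'E'
def to(*Ps):
    o=get_obs(); p=o['position']; r=R.from_quat(o['ee_rot'])
    print('t',round(o['clock'],2),'p',p.round(4),'\n',r.as_matrix().round(3))
    for P in Ps:
        P=np.array(P); print('->',P,'shift',(r.inv().apply(P-p)/.025).round(2)); p=P
E
python3 -c "
from h import *
to([.4762,-.3704,.096],[.4826,-.325,.0304])"
```

```text
t 5.72 p [ 0.4759 -0.3423  0.2026] 
 [[ 0.115  0.99   0.081]
 [ 0.81  -0.141  0.569]
 [ 0.575  0.    -0.818]]
-> [ 0.4762 -0.3704  0.096 ] shift [-3.36  0.17  2.85]
-> [ 0.4826 -0.325   0.0304] shift [-0.01 -0.    3.2 ]
```

Emit:
move_arm --moves '[[[-0.85,0.05,0.7],[0,0,0],0.6],[[-0.85,0.05,0.7],[0,0,0],0.6],[[-0.85,0.05,0.7],[0,0,0],0.6],[[-0.85,0.05,0.7],[0,0,0],0.6],[[0,0,0.3],[0,0,0],0.6]]'

```text
clock: 6.35
position: [0.4777, -0.3673, 0.0895]
ee_rot: [0.72, 0.626, 0.225, -0.197]
ft_force: [0.4, 0.7, 0.3]
grip_width: 0.599
```

```bash
python3 - <<'E'
from h import *
to([.4826,-.325,.0304])
a=camera('side')[150:260,290:430,::-1];b=camera('top')[200:320,370:540,::-1]
o=np.zeros((600,800,3),np.uint8);A=cv2.resize(a,(400,314),interpolation=cv2.INTER_CUBIC);B=cv2.resize(b,(400,282),interpolation=cv2.INTER_CUBIC)
o[:314,:400]=A;o[:282,400:]=B;cv2.imwrite('pics/p5.png',o[:320])
E
```

```text
t 6.35 p [ 0.4777 -0.3673  0.0895] 
 [[ 0.115  0.99   0.077]
 [ 0.813 -0.139  0.565]
 [ 0.571 -0.002 -0.821]]
-> [ 0.4826 -0.325   0.0304] shift [ 0.05 -0.04  2.91]
```

View pics/p5.png

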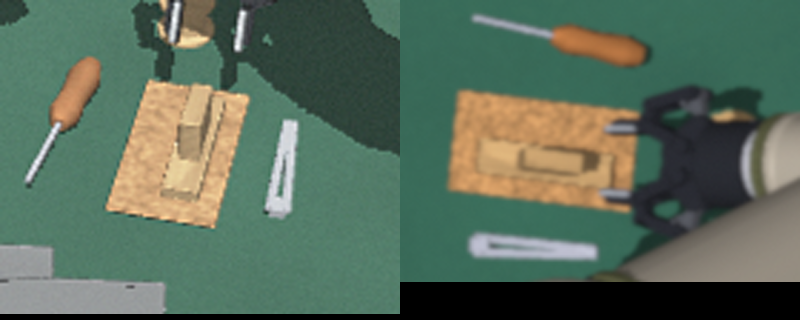

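The gripper is tilted and lined up with the scraper: the fingers straddle the grip at (560,158) in the right-hand panel. I'll descend and grip.

Emit:
move_arm --moves '[[[0,0,0.6],[0,0,0],0.6],[[0,0,0.6],[0,0,0],0.6],[[0,0,0.6],[0,0,0],0.6],[[0,0,0.6],[0,0,0],0.6],[[0,0,0.5],[0,0,0],0.6]]'

```text
clock: 7.08
position: [0.4839, -0.3255, 0.0307]
ee_rot: [0.72, 0.626, 0.226, -0.197]
ft_force: [-0.0, -0.3, -0.3]
grip_width: 0.596
```

Emit:
move_arm --moves '[[[0,0,0],[0,0,0],0.0],[[0,0,0],[0,0,0],0.0],[[0,0,0],[0,0,0],0.0],[[0,0,0],[0,0,0],0.0]]' --squeeze 60

```text
clock: 7.58
position: [0.4838, -0.3267, 0.0318]
ee_rot: [0.72, 0.626, 0.226, -0.196]
ft_force: [-0.1, 0.2, -0.9]
grip_width: 0.226
```

```bash
python3 - <<'E'
from h import *
to([.4826,-.325,.0304]); print(get_obs()['ft_force'],get_obs()['torque'])
E
```

```text
t 7.58 p [ 0.4838 -0.3267  0.0318] 
 [[ 0.115  0.99   0.08 ]
 [ 0.813 -0.139  0.566]
 [ 0.571 -0.    -0.821]]
-> [ 0.4826 -0.325   0.0304] shift [ 0.02 -0.06  0.08]
[-0.12507524  0.15808791 -0.94676584] [-7.32605591e-01  9.52169173e-02  5.80312968e-04]
```

```bash
cat >> h.py <<'E'
yaw=np.radians(1.6); C=np.array([.5974,.0803,0]); Rs=R.from_euler('z',yaw)
OFF=np.array([0,-.0026,.0278])
def S(x,y,z): return C+Rs.apply(np.array([x,y,z])+OFF)   # scraper underside (stack frame) -> TCP
def inS():
    o=get_obs(); print('scraper in stack',(Rs.inv().apply(o['position']-C)-OFF).round(4),'tool x/z in stack',Rs.inv().apply(R.from_quat(o['ee_rot']).as_matrix().T).round(3).tolist(),'F',o['ft_force'].round(1))
E
python3 - <<'E'
from h import *
np.set_printoptions(precision=4,suppress=True)
print('bottle',onz('top',[[309,146],[309,165]],.16))
o=get_obs(); r=R.from_quat(o['ee_rot'])
rot=R.from_euler('z',9.6,degrees=True); print(np.degrees((r.inv()*rot*r).as_rotvec()))
to([.4838,-.3267,.25])
r2=rot*r; p=np.array([.4838,-.3267,.25])
for q in (S(.086,-.12,.29),S(.086,-.032,.15),S(.086,-.008,.114)): print(q,(r2.inv().apply(q-p)/.025).round(2)); p=q
E
```

```text
bottle [[ 0.7418 -0.0512  0.16  ]
 [ 0.7007 -0.0502  0.16  ]]
[ 5.4832 -0.0013 -7.88  ]
t 7.58 p [ 0.4838 -0.3267  0.0318] 
 [[ 0.115  0.99   0.08 ]
 [ 0.813 -0.139  0.566]
 [ 0.571 -0.    -0.821]]
-> [ 0.4838 -0.3267  0.25  ] shift [ 4.99 -0.   -7.16]
[ 0.6868 -0.0399  0.3178] [10.78  8.43  4.2 ]
[0.6843 0.0481 0.1778] [-0.31 -0.    6.61]
[0.6837 0.0721 0.1418] [-0.03 -0.    1.73]
```

Emit:
move_arm --moves '[[[0.3,0,-0.4],[0,0,0],0],[[0.65,0,-0.95],[0,0,0],0],[[0.65,0,-0.95],[0,0,0],0],[[0.65,0,-0.95],[0,0,0],0],[[0.65,0,-0.95],[0,0,0],0]]'

```text
clock: 8.2
position: [0.4838, -0.327, 0.162]
ee_rot: [0.72, 0.626, 0.226, -0.196]
ft_force: [-0.3, -0.8, -0.9]
grip_width: 0.227
```

Emit:
move_arm --moves '[[[0.65,0,-0.95],[0,0,0],0],[[0.65,0,-0.95],[0,0,0],0],[[0.65,0,-0.95],[5.5,0,-7.9],0],[[0.98,0.77,0.38],[0,0,0],0],[[0.98,0.77,0.38],[0,0,0],0]]'

```text
clock: 8.82
position: [0.5211, -0.2752, 0.26]
ee_rot: [0.665, 0.684, 0.209, -0.214]
ft_force: [-0.0, -0.1, -1.0]
grip_width: 0.231
```

Emit:
move_arm --moves '[[[0.98,0.77,0.38],[0,0,0],0],[[0.98,0.77,0.38],[0,0,0],0],[[0.98,0.77,0.38],[0,0,0],0],[[0.98,0.77,0.38],[0,0,0],0],[[0.98,0.77,0.38],[0,0,0],0]]'

```text
clock: 9.45
position: [0.6135, -0.1443, 0.291]
ee_rot: [0.665, 0.684, 0.209, -0.214]
ft_force: [0.6, -0.4, -1.4]
grip_width: 0.229
```

```bash
python3 - <<'E'
from h import *
inS();to(S(.086,-.12,.29),S(.086,-.032,.15))
E
```

```text
scraper in stack [ 0.0099 -0.2224  0.2632] tool x/z in stack [[-0.001, 0.821, 0.571], [1.0, 0.0, 0.001], [0.0, 0.571, -0.821]] F [ 0.6 -0.4 -1.4]
t 9.45 p [ 0.6135 -0.1443  0.291 ] 
 [[-0.024  1.    -0.016]
 [ 0.821  0.028  0.571]
 [ 0.571  0.001 -0.821]]
-> [ 0.68678966 -0.03985094  0.3178    ] shift [3.97 3.05 1.46]
-> [0.68433256 0.04811475 0.1778    ] shift [-0.31 -0.    6.61]
```

Emit:
move_arm --moves '[[[1,0.75,0.35],[0,0,0],0],[[1,0.75,0.35],[0,0,0],0],[[1,0.75,0.35],[0,0,0],0],[[0.95,0.8,0.4],[0,0,0],0],[[0,0,0],[0,0,0],0]]'

```text
clock: 10.07
position: [0.6872, -0.0383, 0.3174]
ee_rot: [0.663, 0.686, 0.209, -0.215]
ft_force: [-0.6, -0.4, -1.4]
grip_width: 0.227
```

```bash
python3 - <<'E'
from h import *
inS();to(S(.086,-.032,.15),S(.086,-.008,.114))
a=camera('side')[140:350,190:410,::-1];b=camera('top')[100:330,170:400,::-1]
o=np.zeros((420,800,3),np.uint8);A=cv2.resize(a,(400,382),interpolation=cv2.INTER_CUBIC);B=cv2.resize(b,(400,400),interpolation=cv2.INTER_CUBIC)
o[:382,:400]=A;o[:400,400:]=B;cv2.imwrite('pics/p6.png',o)
E
```

```text
scraper in stack [ 0.0865 -0.1185  0.2896] tool x/z in stack [[-0.005, 0.82, 0.572], [1.0, 0.005, 0.001], [-0.002, 0.572, -0.82]] F [-0.6 -0.4 -1.4]
t 10.07 p [ 0.6872 -0.0383  0.3174] 
 [[-0.028  0.999 -0.018]
 [ 0.82   0.033  0.572]
 [ 0.572  0.001 -0.82 ]]
-> [0.68433256 0.04811475 0.1778    ] shift [-0.36 -0.01  6.56]
-> [0.68366244 0.07210539 0.1418    ] shift [-0.04  0.    1.73]
```

View pics/p6.png

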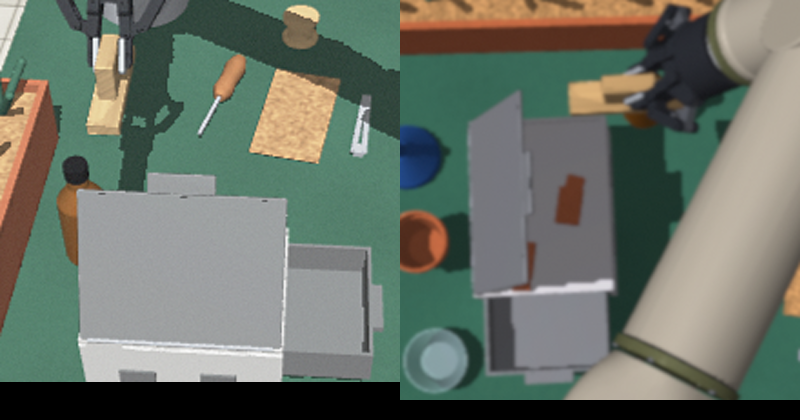

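The scraper is held level in the gripper, shown at (110,100) and (610,95), clear of the cover. I'll descend parallel to the cover.

Emit:
move_arm --moves '[[[-0.05,0,0.94],[0,0,0],0],[[-0.05,0,0.94],[0,0,0],0],[[-0.05,0,0.94],[0,0,0],0],[[-0.05,0,0.94],[0,0,0],0],[[-0.05,0,0.94],[0,0,0],0]]'

```text
clock: 10.8
position: [0.6844, 0.0195, 0.2157]
ee_rot: [0.666, 0.684, 0.209, -0.215]
ft_force: [-0.1, 0.7, -1.2]
grip_width: 0.225
```

Emit:
move_arm --moves '[[[-0.05,0,0.94],[0,0,0],0],[[-0.05,0,0.9],[0,0,0],0],[[0,0,0.6],[0,0,0],0],[[0,0,0.6],[0,0,0],0],[[0,0,0.3],[0,0,0],0]]'

```text
clock: 11.42
position: [0.6834, 0.067, 0.1451]
ee_rot: [0.665, 0.684, 0.208, -0.215]
ft_force: [0.0, -0.1, -1.1]
grip_width: 0.229
```

```bash
python3 - <<'E'
from h import *
inS();to(S(.086,-.008,.112))
E
```

```text
scraper in stack [ 0.0856 -0.0131  0.1173] tool x/z in stack [[-0.0, 0.82, 0.572], [1.0, 0.001, -0.001], [-0.001, 0.572, -0.82]] F [ 0.  -0.1 -1.1]
t 11.43 p [0.6834 0.067  0.1451] 
 [[-0.023  1.    -0.017]
 [ 0.82   0.029  0.571]
 [ 0.572 -0.001 -0.82 ]]
-> [0.68366244 0.07210539 0.1398    ] shift [0.05 0.02 0.29]
```

Emit:
move_arm --moves '[[[0.05,0,0.25],[0,0,0],0],[[-0.02,0,0.03],[0,0,0],0],[[0,0,0],[0,0,0],0]]'

```text
clock: 11.8
position: [0.6836, 0.0707, 0.1407]
ee_rot: [0.665, 0.684, 0.209, -0.215]
ft_force: [-0.7, 0.6, -1.3]
grip_width: 0.228
```

Emit:
move_arm --moves '[[[-0.02,0,0.03],[0,0,0],0],[[0,0,0],[0,0,0],0]]'

```text
clock: 12.05
position: [0.6836, 0.0707, 0.1399]
ee_rot: [0.665, 0.684, 0.209, -0.215]
ft_force: [-0.0, -0.8, 0.0]
grip_width: 0.228
```

```bash
python3 - <<'E'
from h import *
inS()
E
```

```text
scraper in stack [ 0.0859 -0.0094  0.1121] tool x/z in stack [[-0.0, 0.821, 0.571], [1.0, 0.0, 0.0], [0.0, 0.571, -0.821]] F [-0.  -0.8  0. ]
```

Emit:
move_arm --moves '[[[0.25,0,0.17],[0,0,0],0],[[0.25,0,0.17],[0,0,0],0],[[0,0,0],[0,0,0],0]]'

```text
clock: 12.42
position: [0.6829, 0.088, 0.1399]
ee_rot: [0.664, 0.685, 0.209, -0.216]
ft_force: [-0.6, 0.8, 0.3]
grip_width: 0.222
```

Emit:
move_arm --moves '[[[0,-0.3,0],[0,0,0],0],[[0,-0.3,0],[0,0,0],0],[[0,-0.3,0],[0,0,0],0],[[0,-0.3,0],[0,0,0],0],[[0,-0.3,0],[0,0,0],0]]'

```text
clock: 13.05
position: [0.6451, 0.085, 0.1398]
ee_rot: [0.665, 0.684, 0.209, -0.215]
ft_force: [2.0, 0.3, 2.2]
grip_width: 0.228
```

```bash
python3 - <<'E'
from h import *
inS()
E
```

```text
scraper in stack [0.0478 0.006  0.112 ] tool x/z in stack [[-0.0, 0.821, 0.572], [1.0, 0.0, -0.0], [-0.0, 0.572, -0.821]] F [2.  0.3 2.2]
```

Emit:
move_arm --moves '[[[0,-0.3,0],[0,0,0],0],[[0,-0.3,0],[0,0,0],0],[[0,-0.3,0],[0,0,0],0],[[0,-0.3,0],[0,0,0],0],[[0,-0.3,0],[0,0,0],0]]'

```text
clock: 13.68
position: [0.6076, 0.0841, 0.1398]
ee_rot: [0.665, 0.684, 0.209, -0.215]
ft_force: [2.7, -0.5, 2.7]
grip_width: 0.226
```

Emit:
move_arm --moves '[[[0,-0.3,0],[0,0,0],0],[[0,-0.3,0],[0,0,0],0],[[0,-0.3,0],[0,0,0],0],[[0,-0.3,0],[0,0,0],0],[[0,-0.3,0],[0,0,0],0]]'

```text
clock: 14.3
position: [0.5701, 0.0829, 0.1397]
ee_rot: [0.665, 0.684, 0.209, -0.215]
ft_force: [3.3, -0.6, 2.4]
grip_width: 0.23
```

```bash
python3 - <<'E'
from h import *
inS()
a=camera('side')[200:360,230:420,::-1];b=camera('top')[150:330,180:320,::-1]
o=np.zeros((420,800,3),np.uint8);A=cv2.resize(a,(475,400),interpolation=cv2.INTER_CUBIC);B=cv2.resize(b,(311,400),interpolation=cv2.INTER_CUBIC)
o[:400,:475]=A;o[:400,480:791]=B;cv2.imwrite('pics/p7.png',o)
E
```

```text
scraper in stack [-0.0272  0.0059  0.1119] tool x/z in stack [[-0.0, 0.821, 0.572], [1.0, 0.0, -0.0], [-0.0, 0.572, -0.821]] F [ 3.3 -0.6  2.4]
```

View pics/p7.png

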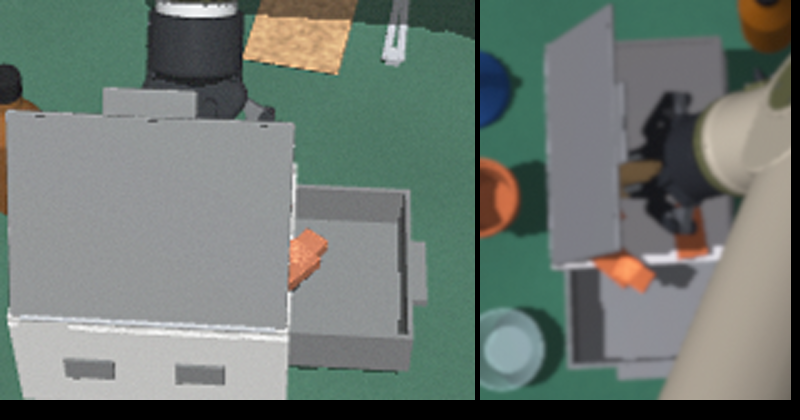

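Shard A is tipping over the front edge at (310,255) / (625,270). Shard B is just behind it at (692,235), and nothing has jammed. I'll continue the sweep.

Emit:
move_arm --moves '[[[0,-0.3,0],[0,0,0],0],[[0,-0.3,0],[0,0,0],0],[[0,-0.3,0],[0,0,0],0],[[0,-0.3,0],[0,0,0],0],[[0,-0.3,0],[0,0,0],0]]'

```text
clock: 15.02
position: [0.5325, 0.082, 0.1397]
ee_rot: [0.665, 0.684, 0.209, -0.215]
ft_force: [3.2, 0.3, 1.9]
grip_width: 0.223
```

Emit:
move_arm --moves '[[[0,-0.3,0],[0,0,0],0],[[0,-0.3,0],[0,0,0],0],[[0,-0.3,0],[0,0,0],0],[[0,-0.3,0],[0,0,0],0],[[0,-0.2,0],[0,0,0],0]]'

```text
clock: 15.65
position: [0.4975, 0.0809, 0.1397]
ee_rot: [0.665, 0.684, 0.209, -0.215]
ft_force: [1.2, 0.3, 1.7]
grip_width: 0.227
```

```bash
python3 - <<'E'
from h import *
inS()
a=camera('side')[200:360,230:420,::-1];b=camera('top')[150:330,180:320,::-1]
o=np.zeros((420,800,3),np.uint8);A=cv2.resize(a,(475,400),interpolation=cv2.INTER_CUBIC);B=cv2.resize(b,(311,400),interpolation=cv2.INTER_CUBIC)
o[:400,:475]=A;o[:400,480:791]=B;cv2.imwrite('pics/p8.png',o)
E
```

```text
scraper in stack [-0.0998  0.006   0.1119] tool x/z in stack [[-0.0, 0.82, 0.572], [1.0, 0.001, -0.001], [-0.001, 0.572, -0.82]] F [1.2 0.3 1.7]
```

View pics/p8.png

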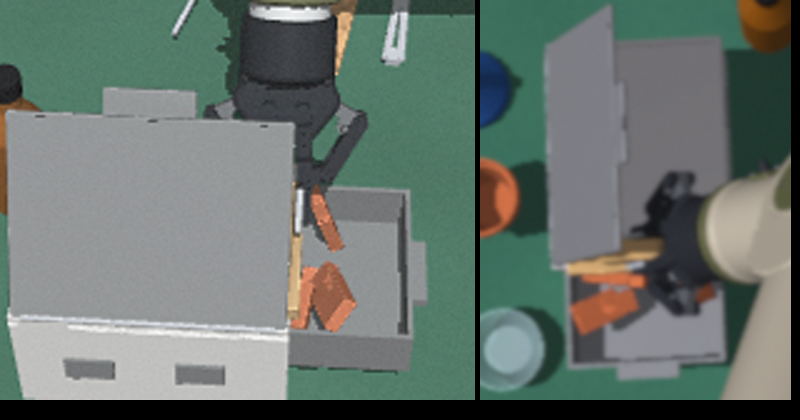

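All three shards are over the edge, at (327,220), (305,300) and (335,295). I'll nudge slightly further in case the middle one is leaning, then back out along the cover's slope.

Emit:
move_arm --moves '[[[0,-0.3,0],[0,0,0],0],[[0,-0.3,0],[0,0,0],0],[[0,0.4,0],[0,0,0],0],[[0,0.4,0],[0,0,0],0],[[-0.2,0,-0.25],[0,0,0],0]]'

```text
clock: 16.38
position: [0.5036, 0.0735, 0.1414]
ee_rot: [0.665, 0.685, 0.208, -0.215]
ft_force: [0.1, -0.2, -0.0]
grip_width: 0.225
```

Emit:
move_arm --moves '[[[-0.3,0,-0.3],[0,0,0],0],[[0,0,-0.9],[0,0,0],0],[[0,0,-0.95],[0,0,0],0],[[0,0,-0.95],[0,0,0],0],[[0,0,-0.95],[0,0,0],0]]'

```text
clock: 17.0
position: [0.5049, 0.0078, 0.2213]
ee_rot: [0.666, 0.684, 0.209, -0.215]
ft_force: [0.8, -0.3, -1.2]
grip_width: 0.226
```

Emit:
move_arm --moves '[[[0,0,-0.95],[0,0,0],0],[[0,0,-0.95],[0,0,0],0],[[-1,0,-0.95],[0,0,0],0],[[-1,0,0],[0,0,0],0],[[-1,0,0],[0,0,0],0]]'

```text
clock: 17.62
position: [0.5078, -0.0946, 0.236]
ee_rot: [0.665, 0.684, 0.209, -0.215]
ft_force: [0.2, 1.3, -1.8]
grip_width: 0.228
```

```bash
python3 - <<'E'
from h import *
inS()
o=get_obs(); r=R.from_quat(o['ee_rot'])
rot=R.from_euler('z',-9.6,degrees=True); print(np.degrees((r.inv()*rot*r).as_rotvec()))
to([.4838,-.3267,.25])
a=camera('side')[200:360,230:420,::-1];b=camera('top')[150:330,180:320,::-1]
o=np.zeros((420,800,3),np.uint8);A=cv2.resize(a,(475,400),interpolation=cv2.INTER_CUBIC);B=cv2.resize(b,(311,400),interpolation=cv2.INTER_CUBIC)
o[:400,:475]=A;o[:400,480:791]=B;cv2.imwrite('pics/p9.png',o)
E
```

```text
scraper in stack [-0.0945 -0.1698  0.2082] tool x/z in stack [[0.001, 0.821, 0.571], [1.0, -0.001, -0.0], [0.0, 0.571, -0.821]] F [ 0.2  1.3 -1.8]
[-5.48215050e+00  1.86028614e-03  7.88073743e+00]
t 17.62 p [ 0.5078 -0.0946  0.236 ] 
 [[-0.022  1.    -0.016]
 [ 0.821  0.027  0.571]
 [ 0.571 -0.    -0.821]]
-> [ 0.4838 -0.3267  0.25  ] shift [-7.28 -1.21 -5.74]
```

View pics/p9.png

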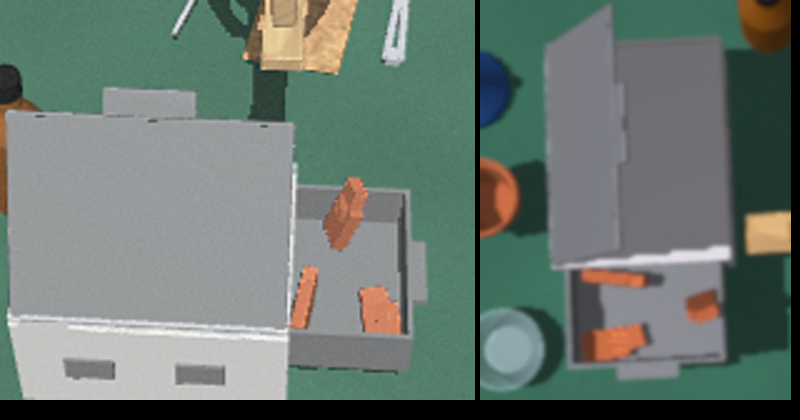

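All three shards are inside the tray, at (345,215), (305,298) and (380,310). One leans against the far wall but is within it, and the deck is clear. I'll return the scraper.

Emit:
move_arm --moves '[[[-0.9,-0.15,-0.7],[0,0,0],0],[[-0.9,-0.15,-0.7],[0,0,0],0],[[-0.9,-0.15,-0.7],[0,0,0],0],[[-0.9,-0.15,-0.7],[0,0,0],0],[[-0.9,-0.15,-0.7],[0,0,0],0]]'

```text
clock: 18.35
position: [0.4932, -0.2364, 0.2443]
ee_rot: [0.665, 0.684, 0.209, -0.215]
ft_force: [0.2, -0.2, -1.2]
grip_width: 0.229
```

Emit:
move_arm --moves '[[[-0.9,-0.15,-0.7],[0,0,0],0],[[-0.9,-0.15,-0.7],[0,0,0],0],[[-0.9,-0.15,-0.7],[-5.5,0,7.9],0],[[0,0,0],[0,0,0],0]]'

```text
clock: 18.85
position: [0.4824, -0.3242, 0.2489]
ee_rot: [0.723, 0.623, 0.226, -0.195]
ft_force: [0.3, 0.8, -0.4]
grip_width: 0.228
```

```bash
python3 - <<'E'
from h import *
to([.487,-.3267,.045],[.487,-.3267,.032])
E
```

```text
t 18.85 p [ 0.4824 -0.3242  0.2489] 
 [[ 0.121  0.989  0.083]
 [ 0.813 -0.147  0.564]
 [ 0.57  -0.001 -0.822]]
-> [ 0.487  -0.3267  0.045 ] shift [-4.71  0.21  6.66]
-> [ 0.487  -0.3267  0.032 ] shift [-0.3   0.    0.43]
```

Emit:
move_arm --moves '[[[-0.65,0.03,0.9],[0,0,0],0],[[-0.65,0.03,0.9],[0,0,0],0],[[-0.65,0.03,0.9],[0,0,0],0],[[-0.65,0.03,0.9],[0,0,0],0],[[-0.65,0.03,0.9],[0,0,0],0]]'

```text
clock: 19.48
position: [0.488, -0.324, 0.108]
ee_rot: [0.72, 0.626, 0.226, -0.197]
ft_force: [0.1, 0.6, -0.9]
grip_width: 0.23
```

Emit:
move_arm --moves '[[[-0.65,0.03,0.95],[0,0,0],0],[[-0.5,0.03,0.75],[0,0,0],0],[[-0.3,0,0.4],[0,0,0],0],[[-0.1,0,0.1],[0,0,0],0],[[0,0,0],[0,0,0],0]]'

```text
clock: 20.1
position: [0.4894, -0.3251, 0.0428]
ee_rot: [0.72, 0.626, 0.226, -0.196]
ft_force: [-1.0, 0.2, -0.8]
grip_width: 0.228
```

```bash
python3 - <<'E'
from h import *
to([.487,-.3267,.0318]);print(get_obs()['ft_force'])
E
```

```text
t 20.1 p [ 0.4894 -0.3251  0.0428] 
 [[ 0.114  0.99   0.08 ]
 [ 0.813 -0.139  0.566]
 [ 0.571  0.    -0.821]]
-> [ 0.487  -0.3267  0.0318] shift [-0.31 -0.09  0.32]
[-0.95840221  0.16761357 -0.75665497]
```

Emit:
move_arm --moves '[[[-0.15,0,0.2],[0,0,0],0],[[-0.05,0,0.08],[0,0,0],0],[[-0.02,0,0.03],[0,0,0],0],[[-0.02,0,0.03],[0,0,0],0],[[0,0,0],[0,0,0],0]]'

```text
clock: 20.72
position: [0.4895, -0.3247, 0.0338]
ee_rot: [0.72, 0.626, 0.227, -0.197]
ft_force: [-3.0, 2.5, 12.5]
grip_width: 0.231
```

Emit:
move_arm --moves '[[[0.02,0,-0.02],[0,0,0],0],[[0,0,0],[0,0,0],0.3],[[0,0,0],[0,0,0],0.5],[[0,0,0],[0,0,0],0.6],[[0,0,-0.3],[0,0,0],0.6]]'

```text
clock: 21.35
position: [0.4886, -0.3285, 0.0386]
ee_rot: [0.72, 0.626, 0.226, -0.197]
ft_force: [-0.0, -0.9, 0.3]
grip_width: 0.597
```

Emit:
move_arm --moves '[[[0,0,-0.8],[0,0,0],0.6],[[0,0,-0.9],[0,0,0],0.6],[[0,0,-0.9],[0,0,0],0.6],[[0,0,-0.9],[0,0,0],0.6],[[0,0,-0.9],[0,0,0],0.6]]'

```text
clock: 21.98
position: [0.4795, -0.3928, 0.1311]
ee_rot: [0.72, 0.626, 0.226, -0.196]
ft_force: [0.4, -0.0, 0.2]
grip_width: 0.6
```

```bash
python3 - <<'E'
from h import *
to([.487,-.3267,.35])
a=camera('side')[150:360,230:420,::-1];b=camera('top')[150:330,180:480,::-1]
o=np.zeros((420,800,3),np.uint8);A=cv2.resize(a,(362,400),interpolation=cv2.INTER_CUBIC);B=cv2.resize(b,(434,260),interpolation=cv2.INTER_CUBIC)
o[:400,:362]=A;o[:260,364:798]=B;cv2.imwrite('pics/p10.png',o)
E
```

```text
t 21.98 p [ 0.4795 -0.3928  0.1311] 
 [[ 0.115  0.99   0.08 ]
 [ 0.813 -0.14   0.565]
 [ 0.57   0.    -0.821]]
-> [ 0.487  -0.3267  0.35  ] shift [ 7.18 -0.07 -5.67]
```

View pics/p10.png

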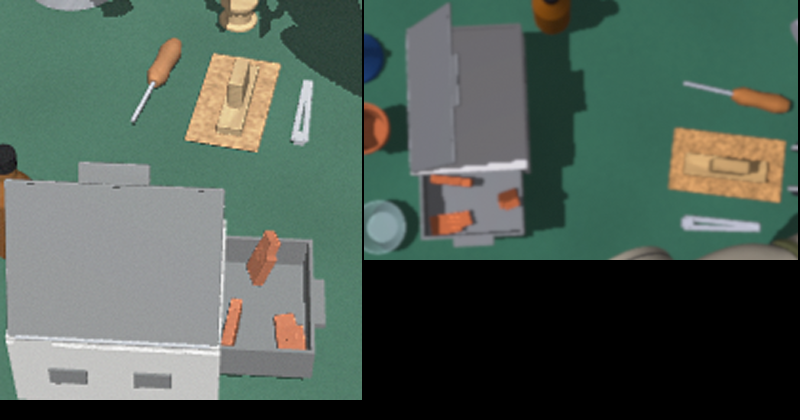

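The scraper stands upright on the mat at (237,95) / (735,165), and the shards haven't moved. Next is the cover: rise, turn the tool vertical, and close the fingers.

Emit:
move_arm --moves '[[[0.57,0,-0.82],[0,0,0],0.6],[[0.57,0,-0.82],[0,0,0],0.3],[[0.57,0,-0.82],[0,0,0],0],[[0.57,0,-0.82],[0,0,0],0],[[0.57,0,-0.82],[0,0,0],0]]' --squeeze 30

```text
clock: 22.7
position: [0.48, -0.3912, 0.2559]
ee_rot: [0.72, 0.626, 0.226, -0.196]
ft_force: [-0.2, 0.4, -0.8]
grip_width: -0.001
```

Emit:
move_arm --moves '[[[0.57,0,-0.82],[0,0,0],0],[[0.57,0,-0.82],[0,0,0],0],[[0.57,0,-0.82],[0,-8.75,0],0],[[0.4,0,-0.9],[0,-8.75,0],0],[[0.3,0,-0.95],[0,-8.75,0],0]]'

```text
clock: 23.32
position: [0.4797, -0.3927, 0.3805]
ee_rot: [0.753, 0.654, 0.055, -0.047]
ft_force: [1.2, 0.2, 0.3]
grip_width: 0.004
```

Emit:
move_arm --moves '[[[0,0,0],[0,-8.75,0],0],[[0,0,0],[0,0,-9.6],0],[[0,0,0],[0,0,0],0]]'

```text
clock: 23.7
position: [0.4803, -0.3915, 0.3792]
ee_rot: [0.697, 0.717, -0.001, 0.001]
ft_force: [-0.2, -0.3, -0.6]
grip_width: 0.004
```

```bash
cat >> h.py <<'E'
def P(th,d,r=.172): return C+Rs.apply([0,.082-r*np.cos(th)+(.005+d)*np.sin(th),.118+r*np.sin(th)+(.005+d)*np.cos(th)])
E
python3 - <<'E'
from h import *
q=P(1.05,.06); to([q[0],q[1],.40],q)
E
```

```text
t 23.7 p [ 0.4803 -0.3915  0.3792] 
 [[-0.028  1.     0.   ]
 [ 1.     0.028 -0.002]
 [-0.002  0.    -1.   ]]
-> [0.59592573 0.1330797  0.4       ] shift [20.84  5.21 -0.87]
-> [0.59592573 0.1330797  0.29953891] shift [ 0.01 -0.    4.02]
```

Emit:
move_arm --moves '[[[1,0.25,-0.2],[0,0,0],0],[[1,0.25,-0.2],[0,0,0],0],[[1,0.25,-0.2],[0,0,0],0],[[1,0.25,-0.2],[0,0,0],0],[[1,0.25,0],[0,0,0],0]]'

```text
clock: 24.32
position: [0.5071, -0.2671, 0.3987]
ee_rot: [0.7, 0.714, -0.001, 0.001]
ft_force: [-0.3, 0.1, -0.2]
grip_width: -0.0
```

Emit:
move_arm --moves '[[[1,0.25,0],[0,0,0],0],[[1,0.25,0],[0,0,0],0],[[1,0.25,0],[0,0,0],0],[[1,0.25,0],[0,0,0],0],[[1,0.25,0],[0,0,0],0]]'

```text
clock: 24.95
position: [0.5351, -0.1412, 0.3981]
ee_rot: [0.7, 0.714, -0.001, 0.0]
ft_force: [0.0, 1.0, -0.5]
grip_width: 0.001
```

Emit:
move_arm --moves '[[[1,0.25,0],[0,0,0],0],[[1,0.25,0],[0,0,0],0],[[1,0.25,0],[0,0,0],0],[[1,0.25,0],[0,0,0],0],[[1,0.25,0],[0,0,0],0]]'

```text
clock: 25.58
position: [0.5632, -0.0155, 0.3977]
ee_rot: [0.7, 0.714, -0.001, 0.0]
ft_force: [0.1, -0.9, 1.5]
grip_width: 0.0
```

Emit:
move_arm --moves '[[[1,0.25,0],[0,0,0],0],[[1,0.25,0],[0,0,0],0],[[1,0.25,0],[0,0,0],0],[[1,0.25,0],[0,0,0],0],[[1,0.25,0],[0,0,0],0]]'

```text
clock: 26.2
position: [0.5913, 0.1129, 0.397]
ee_rot: [0.697, 0.717, -0.001, 0.001]
ft_force: [-0.2, 0.7, -0.3]
grip_width: 0.002
```

Emit:
move_arm --moves '[[[0.9,0.2,0],[0,0,0],0],[[0,0,0],[0,-10,0],0],[[0,0,0],[0,-10,0],0],[[0,0,0],[0,-10,0],0],[[0,0,0],[0,0,0],0]]'

```text
clock: 26.82
position: [0.595, 0.1391, 0.3944]
ee_rot: [0.67, 0.695, -0.183, 0.187]
ft_force: [-0.3, 0.0, -0.9]
grip_width: 0.001
```

```bash
python3 - <<'E'
from h import *
to(P(1.05,.06),P(1.05,.015))
E
```

```text
t 26.82 p [0.595  0.1391 0.3944] 
 [[-0.032  0.999  0.014]
 [ 0.862  0.035 -0.505]
 [-0.505 -0.004 -0.863]]
-> [0.59592573 0.1330797  0.29953891] shift [1.71 0.04 3.4 ]
-> [0.59701562 0.09406088 0.27714822] shift [-0.89 -0.01  1.56]
```

Emit:
move_arm --moves '[[[0.43,0,0.85],[0,0,0],0],[[0.43,0,0.85],[0,0,0],0],[[0.43,0,0.85],[0,0,0],0],[[0.43,0,0.85],[0,0,0],0],[[-0.3,0,0.52],[0,0,0],0]]'

```text
clock: 27.45
position: [0.5955, 0.1153, 0.2934]
ee_rot: [0.673, 0.693, -0.181, 0.185]
ft_force: [0.3, -0.2, 0.2]
grip_width: -0.003
```

Emit:
move_arm --moves '[[[-0.3,0,0.52],[0,0,0],0],[[-0.3,0,0.52],[0,0,0],0],[[0,0,0],[0,0,0],0]]'

```text
clock: 27.82
position: [0.5963, 0.0874, 0.2796]
ee_rot: [0.674, 0.692, -0.182, 0.186]
ft_force: [1.0, -0.0, -0.1]
grip_width: -0.001
```

```bash
python3 - <<'E'
from h import *
th=np.linspace(1.05,0,8)
print(get_obs()['ft_force']);to(P(1.05,.006),*[P(t,.005*abs(np.sin(t-.52))*2) for t in th[1:]])
E
```

```text
[ 0.99770499 -0.00651692 -0.08592446]
t 27.82 p [0.5963 0.0874 0.2796] 
 [[-0.022  1.     0.012]
 [ 0.865  0.025 -0.502]
 [-0.502 -0.001 -0.865]]
-> [0.5972336  0.08625711 0.27267008] shift [0.1  0.04 0.26]
-> [0.59790524 0.06221229 0.25814596] shift [-0.54  0.    0.99]
-> [0.59848583 0.04142685 0.2405684 ] shift [-0.37  0.    1.03]
-> [0.59898269 0.02363882 0.21990475] shift [-0.2   0.    1.07]
-> [0.59936562 0.0099296  0.19794611] shift [-0.03  0.    1.04]
-> [5.99639186e-01 1.35904502e-04 1.75690985e-01] shift [0.11 0.   0.97]
-> [ 0.59982307 -0.00644721  0.15222276] shift [0.24 0.   0.94]
-> [ 0.59991295 -0.00966491  0.1279688 ] shift [0.38 0.   0.9 ]
```

Emit:
move_arm --moves '[[[0.1,0,0.26],[0,0,0],0],[[-0.13,0,0.2],[0,0,0],0],[[-0.13,0,0.2],[0,0,0],0],[[-0.13,0,0.2],[0,0,0],0],[[-0.13,0,0.2],[0,0,0],0]]'

```text
clock: 28.45
position: [0.5971, 0.0666, 0.2616]
ee_rot: [0.673, 0.692, -0.181, 0.186]
ft_force: [-0.0, 1.7, 1.0]
grip_width: -0.003
```

Emit:
move_arm --moves '[[[-0.07,0,0.2],[0,0,0],0],[[-0.07,0,0.2],[0,0,0],0],[[-0.07,0,0.2],[0,0,0],0],[[-0.07,0,0.2],[0,0,0],0],[[-0.07,0,0.2],[0,0,0],0]]'

```text
clock: 29.08
position: [0.5976, 0.0465, 0.2443]
ee_rot: [0.673, 0.692, -0.181, 0.186]
ft_force: [-0.2, 0.5, 0.8]
grip_width: 0.001
```

```bash
python3 - <<'E'
from h import *
o=get_obs();q=Rs.inv().apply(o['position']-C)-[0,.082,.118];print(q,'r',np.hypot(q[1],q[2]),'th',np.arctan2(q[2],-q[1]),o['ft_force'])
a=camera('side')[180:360,215:415,::-1];cv2.imwrite('pics/p11.png',cv2.resize(a,None,fx=2.5,fy=2.5,interpolation=cv2.INTER_CUBIC))
E
```

```text
[-0.00072216 -0.11577007  0.12629933] r 0.17133076023083985 th 0.8288676301714114 [-0.189253    0.48511827  0.82654716]
```

View pics/p11.png

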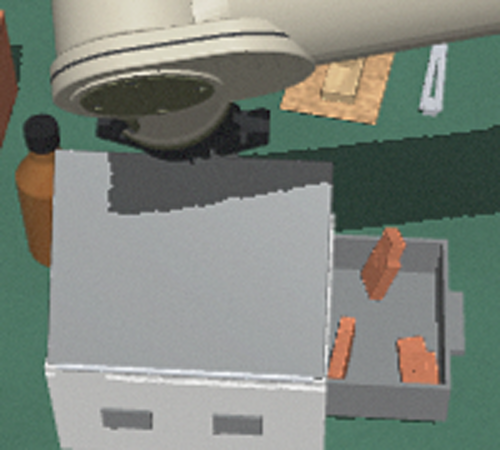

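The cover is moving down under light force (about 1 N), and the shards and scraper are undisturbed. I'll continue along the arc.

Emit:
move_arm --moves '[[[-0.06,0,0.22],[0,0,0],0],[[-0.05,0,0.22],[0,0,0],0],[[-0.05,0,0.22],[0,0,0],0],[[-0.04,0,0.22],[0,0,0],0],[[-0.04,0,0.22],[0,0,0],0]]'

```text
clock: 29.75
position: [0.5981, 0.0277, 0.2234]
ee_rot: [0.673, 0.692, -0.181, 0.186]
ft_force: [0.1, 0.9, 0.9]
grip_width: -0.0
```

Emit:
move_arm --moves '[[[-0.02,0,0.22],[0,0,0],0],[[-0.01,0,0.22],[0,0,0],0],[[-0.01,0,0.22],[0,0,0],0],[[0,0,0.22],[0,0,0],0],[[0,0,0.22],[0,0,0],0]]'

```text
clock: 30.38
position: [0.5985, 0.0129, 0.2002]
ee_rot: [0.673, 0.692, -0.182, 0.186]
ft_force: [0.1, 0.8, 0.6]
grip_width: -0.002
```

Emit:
move_arm --moves '[[[0.02,0,0.2],[0,0,0],0],[[0.02,0,0.2],[0,0,0],0],[[0.02,0,0.2],[0,0,0],0],[[0.02,0,0.2],[0,0,0],0],[[0.03,0,0.2],[0,0,0],0]]'

```text
clock: 31.0
position: [0.5988, 0.003, 0.1771]
ee_rot: [0.673, 0.692, -0.181, 0.186]
ft_force: [-0.1, 0.6, 0.1]
grip_width: 0.001
```

```bash
python3 - <<'E'
from h import *
o=get_obs();q=Rs.inv().apply(o['position']-C)-[0,.082,.118];print(q,'r',np.hypot(q[1],q[2]),'th',np.arctan2(q[2],-q[1]),o['ft_force'])
to(P(.15,.004),P(0,.005),P(0,0))
E
```

```text
[-0.00080277 -0.15934165  0.05912319] r 0.16995679640735592 th 0.3553002455539711 [-0.08105236  0.60262128  0.10191498]
t 31.0 p [0.5988 0.003  0.1771] 
 [[-0.025  1.     0.013]
 [ 0.865  0.028 -0.502]
 [-0.502 -0.001 -0.865]]
-> [ 0.59982147 -0.00638987  0.1526023 ] shift [0.17 0.03 1.04]
-> [ 0.59991295 -0.00966491  0.128     ] shift [0.38 0.   0.92]
-> [ 0.59991295 -0.00966491  0.123     ] shift [0.1  0.   0.17]
```

Emit:
move_arm --moves '[[[0.03,0,0.2],[0,0,0],0],[[0.03,0,0.2],[0,0,0],0],[[0.04,0,0.2],[0,0,0],0],[[0.04,0,0.2],[0,0,0],0],[[0.05,0,0.2],[0,0,0],0]]'

```text
clock: 31.62
position: [0.599, -0.0056, 0.1532]
ee_rot: [0.673, 0.692, -0.182, 0.186]
ft_force: [0.6, 0.5, -0.1]
grip_width: 0.001
```

Emit:
move_arm --moves '[[[0.06,0,0.16],[0,0,0],0],[[0.06,0,0.16],[0,0,0],0],[[0.07,0,0.16],[0,0,0],0],[[0.07,0,0.16],[0,0,0],0],[[0.07,0,0.14],[0,0,0],0]]'

```text
clock: 32.25
position: [0.599, -0.0082, 0.1322]
ee_rot: [0.673, 0.692, -0.182, 0.186]
ft_force: [0.8, -0.2, 0.9]
grip_width: -0.001
```

Emit:
move_arm --moves '[[[0.04,0,0.07],[0,0,0],0],[[0,0,0],[0,0,0],0]]'

```text
clock: 32.5
position: [0.5989, -0.0082, 0.1303]
ee_rot: [0.673, 0.692, -0.182, 0.186]
ft_force: [0.6, -0.8, -0.5]
grip_width: -0.003
```

```bash
python3 - <<'E'
from h import *
o=get_obs();q=Rs.inv().apply(o['position']-C)-[0,.082,.118];print(q,o['ft_force'])
E
```

```text
[-0.00095666 -0.17049387  0.01229454] [ 0.60868966 -0.77121944 -0.48082849]
```

Emit:
move_arm --moves '[[[0.02,0,0.035],[0,0,0],0],[[0.02,0,0.035],[0,0,0],0],[[0,0,0],[0,0,0],0]]'

```text
clock: 32.88
position: [0.599, -0.0082, 0.1284]
ee_rot: [0.673, 0.692, -0.182, 0.186]
ft_force: [0.1, -0.1, 0.6]
grip_width: 0.002
```

Emit:
move_arm --moves '[[[0.02,0,0.035],[0,0,0],0],[[0.02,0,0.035],[0,0,0],0],[[0,0,0],[0,0,0],0]]'

```text
clock: 33.25
position: [0.5991, -0.0083, 0.1269]
ee_rot: [0.673, 0.692, -0.182, 0.186]
ft_force: [-2.4, 1.1, 6.1]
grip_width: -0.0
```

Emit:
move_arm --moves '[[[0.02,0,0.035],[0,0,0],0],[[0,0,0],[0,0,0],0]]'

```text
clock: 33.5
position: [0.5992, -0.0083, 0.1266]
ee_rot: [0.673, 0.692, -0.182, 0.186]
ft_force: [-4.4, 2.5, 14.2]
grip_width: -0.001
```

Emit:
move_arm --moves '[[[-0.1,0,-0.2],[0,0,0],0],[[0,0,-0.6],[0,0,0],0],[[0,0,-1],[0,0,0],0],[[0,0,-1],[0,0,0],0],[[0,0,-1],[0,0,0],0]]'

```text
clock: 34.12
position: [0.5979, 0.0384, 0.2101]
ee_rot: [0.673, 0.693, -0.181, 0.186]
ft_force: [-0.4, 0.1, 0.1]
grip_width: -0.002
```

Emit:
move_arm --moves '[[[0,0,-1],[0,0,0],0],[[0.5,0,-1],[0,0,0],0],[[1,0,-1],[0,0,0],0],[[1,0,-1],[0,0,0],0],[[1,0,-1],[0,0,0],0]]'

```text
clock: 34.75
position: [0.5938, 0.1774, 0.2739]
ee_rot: [0.673, 0.693, -0.181, 0.186]
ft_force: [-0.3, -0.4, 0.6]
grip_width: 0.002
```

Emit:
move_arm --moves '[[[1,0,-0.8],[0,0,0],0],[[1,0,-0.5],[0,0,0],0],[[1,0,-0.5],[0,0,0],0],[[1,0,-0.5],[0,0,0],0],[[0,0,0],[0,0,0],0]]'

```text
clock: 35.38
position: [0.5901, 0.2942, 0.2721]
ee_rot: [0.672, 0.694, -0.181, 0.186]
ft_force: [0.2, -1.1, -0.1]
grip_width: -0.003
```

```bash
python3 - <<'E'
from h import *
print(get_obs()['position'],get_obs()['clock'])
a=camera('side')[120:420,200:430,::-1];b=camera('top')[130:340,150:540,::-1]
o=np.zeros((560,800,3),np.uint8);A=cv2.resize(a,(368,480),interpolation=cv2.INTER_CUBIC);B=cv2.resize(b,(430,232),interpolation=cv2.INTER_CUBIC)
o[:480,:368]=A;o[:232,370:800]=B;cv2.imwrite('pics/p12.png',o)
E
```

```text
[0.5900718  0.29420583 0.27205646] 35.375
```

View pics/p12.png

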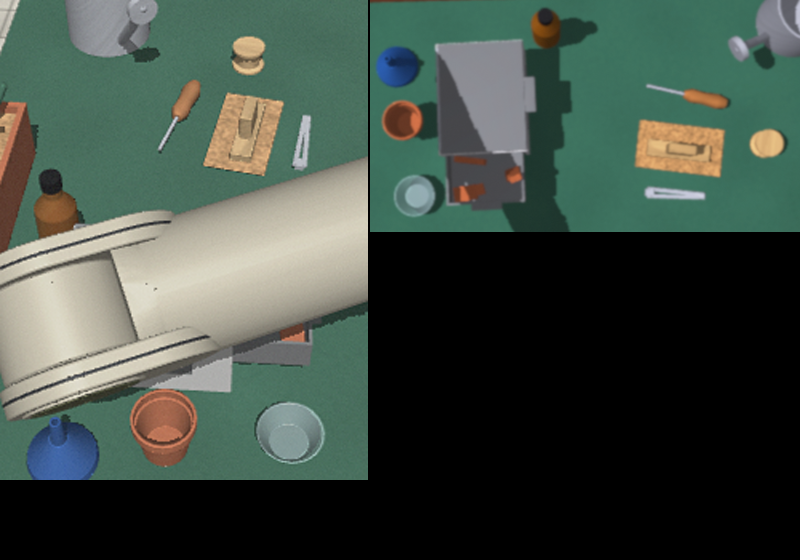

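The cover lies flat on the rims (top-view right panel, 437–527 × 42–153). The three shards are in the tray, the scraper is upright on the mat, and the bystander objects are in place. I'll hand in.

```bash
python3 -c "
from workcell import *
print(hand_in())"
```

```text
the job is handed in; nothing more can be done
None
```

I swept all three shards over the front edge into the tray in one pass, stood the scraper back upright on its mat, and pushed the cover closed. The job was handed in at about 35 s of the 61 s limit.

**Last checks:**
- **Shards:** all three are inside the tray. One stands steeply against the far (-y) wall instead of lying flat; it stayed in place in every later picture.
- **Scraper:** it is upright on the mat, a few mm from where it started. It met the mat about 2 mm higher than expected, with 12.5 N, before I released it, but the pictures afterwards show it standing normally.
- **Cover:** the last picture shows it flat on the rims. Closing took about 1 N. It then stopped hard at about the height expected for a closed cover, and I pressed up to 14 N there. I had no direct reading of the cover's angle.
- **Everything else:** the other objects I could see looked unmoved, and the gripper stayed clear of the shards in every picture. In the last side view the arm hid part of the stack, so the cover and tray were confirmed mainly from the top view.

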